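Hang the bin's odour filter and slide it to the catch

ROBOT

A 6-joint arm with a two-finger parallel gripper is mounted at the origin on the work surface. World frame = base frame: x ahead of the robot, y to its left, z up, the work surface at z = 0. Lengths are in m, angles in rad, forces in N, time in s.
With the tool pointing down it reaches from about 0.35 to 0.85 m from the base axis. Payload 8.1 kg.
Tool frame: the origin (TCP) lies where the fingers leave the gripper's body, on its centre line; the fingertips stand 84 mm ahead of it and the grasp point (between the pads) lies 65 mm ahead of it; z points along the fingers, y is the line along which they close (so a half turn about z gives the same grasp; the last joint's range is limited). The gripper opens to 93 mm and grips with 3 to 60 N. Pads are 15 mm wide; open, the fingers measure 128 mm over their backs; the gripper's body (75 mm by 188 mm) begins 65 mm behind the grasp point.
Start: joints at [1.109, 0.13, 1.488, -0, 1.523, -0.085], TCP at [0.221, 0.558, 0.303] pointing down, gripper open.
Joint ranges: [-2.96, 2.96], [-0.89, 2.26], [0.02, 2.5], [-1.34, 4.48], [0, 2.73], [-2.66, 2.66]. Speed limits (rad/s): [2.39, 2.39, 2.79, 3.14, 3.14, 3.14].

INTERFACE

Orientations are given as a rotation vector (axis times angle).
In Python, from plant import robot gives the robot as it stands.
- The arm moves only by the shell command python3 -m jog 'ROWS' [FORCE]. ROWS is text: rows parted by semicolons, each of 5 numbers parted by spaces: the opening, from 0 (shut) to 1 (fully open), then the shift along the tool's x, y, z in m, then the turn about the tool's z in degrees. A call has 1 to 10 rows; each row shifts and turns the commanded pose from where the row before left it, along the tool's axes as they then stand; what a row does not reach is not made up. A row lasts 1/12 s, in which the tool goes at most 41.7 mm and 7.16 degrees, less where a joint would pass 70% of its speed; a pose out of reach is approached as far as the arm can. A call with a gripper value outside its range is refused whole. The fingers move at their own pace and stop on an object; FORCE is the grip in N (left out, the last holds). Time passes only in rows, so rows that do not move let the fingers close. It gives the time, the measured TCP pose, the force, the opening and the grip force at its end, in the units of the state.
- robot.read_state(): the state, without advancing time (a new reading comes with each control period).
- robot.read_camera(name): name is "scene" or "top" or "wrist"; returns a dict with "color" (420x560x3 uint8, red, green, blue), "intrinsics" (3x3 intrinsics, pixels), "pose" (4x4, takes a point from camera to world coordinates); the wrist camera has in their place "tool_from_camera" (4x4, takes a point from camera to tool coordinates, whose origin is the TCP and whose axes are the flange's). Camera axes: x right, y down, z forward; pixel columns grow to the right and rows downward; lengths in m; the calibration is good to about 2 mm. A picture is of the moment at which its call begins: read the wrist's pose just before it. There is no depth.
- robot.close_job(): hands the job in; it is judged then, once.
The state is a dict: "t": time; "q": joint angles; "dq": joint speeds; "joint_torque": joint torques, N m; "tool_pos": TCP position; "orientation": TCP orientation; "force": force on the tool from outside, world axes, zero at the start; "wrist_torque": the same for the moment, N m; "opening": finger opening in m; "gripper_force": force on a finger pad.
Only numpy, scipy, OpenCV 4.12 (cv2) and the standard library are available. Lean on these libraries where they do the work, as an engineer would, in place of code of your own. Each camera call takes 0.05 s, during which the arm holds its last target. There are 200 camera calls.

TASK

Hang the white saddle-shaped odour filter over the steel bar of the sliding carriage, one panel on each side of the bar, and let go of it. Then take the carriage by its upright tab and slide it along the rail towards the bin until you feel the ball catch drop into its notch; finish there, still gripping the tab, with the ball seated in the notch and the filter hanging on the bar. Leave the bottle, tub, cans and jar where they stand.

Things in the scene. Friction and masses are not known exactly. Their poses are not given: they have to be found in the camera images.
- rail: Fixed aluminium track on the worktop, 140 mm wide (x), 390 mm long (y). Origin on the worktop; its own +y is the direction in which the carriage is to be slid (roughly the robot's left, towards the fixed round steel bin, 268 mm high, about 0.4 m off), +x points away from the robot, z up. The carriage starts near the -y end; its travel is 260 mm, running on past the notch.
- carriage: Grey plastic carriage, slides only along the rail's y; axes parallel to the rail's; 0.35 kg, sliding friction about 1 N, stays where left. Plate 150 mm (x) by 110 mm (y), top 43 mm above the worktop. Origin in the middle, 30 mm above the worktop. A steel bar runs along y over the far side (x = +45 mm), the upright grip tab is on the robot's side (x = -50 mm). Pointer at y = 0 on the far edge.
- bar (a point): Middle of the carriage's steel bar, on its axis, 150 mm above the worktop. Bar 14 mm thick, 110 mm long along the carriage's y, on two 12 mm posts at its ends; free for 40 mm each way from this point. Nothing on the carriage is higher than 157 mm.
- tab (a point): Point inside the upright grip tab, on its centre line, 130 mm above the worktop, 20 mm below its flat top. The tab is 16 mm thick along the sliding direction (y), 30 mm wide across it (x) and straight from 43 to 150 mm above the worktop; pinch it from above, either way round.
- notch: Fixed steel catch clip in the track, at a different place along the rail each time; origin on the worktop at the notch centre, on the track's middle line; axes parallel to the rail's. Bumps 8 mm before and after the centre form the notch. Its steel flag, 12 mm wide, stands just beyond the rail's far edge. The ball is seated when carriage origin and pointer are level with it along y.
- filter_mid (a point): Centre of the odour filter: a rigid upturned U of white plastic, 34 mm over the panels (its x), 60 mm long (its y), 90 mm high, about 0.12 kg. It starts standing on its panels' lower edges, bridge on top, this point 45 mm above the worktop. Panels 5 mm thick, gap 24 mm, open below and at both ends. z up; pinch it across the panels (its x); its y goes along the bar.
- filter_bridge (a point): Underside of the filter's bridge, mid-gap, 39 mm above filter_mid and 6 mm below the filter's top. When hung it rests on the bar, 7 mm above the bar's axis.
- filter: The whole filter; origin at the middle of its underside, 45 mm below filter_mid, same axes.
- bottle: Bystander: green glass bottle, 74 mm across, 270 mm high, standing; origin under its centre.
- tub: Bystander: open white plastic tub, 100 mm across, 70 mm high; origin under its centre.
- can_a: Bystander: aluminium can, 66 mm across, 115 mm high; origin under its centre.
- can_b: Bystander: another such can; origin under its centre.
- jar: Bystander: glass jar with steel lid, 68 mm across, 90 mm high; origin under its centre.
- ball (a point): Sprung steel ball under the carriage's middle (carriage x = y = 0), 24 mm above the worktop. It meets a rounded bump about 15 mm before the notch centre: resistance jumps to 4 to 10 N, fades to a crest 8 mm before the centre, then the carriage is drawn forward (2 to 5 N) and centred: the pull drops to nothing at the centre and turns to resistance beyond it, at a second bump like the first.
Things that resemble listed ones, but are neither listed nor needed, are in the scene too. What is shaped like the filter but brown is not meant.

How it is judged:
On the way:
1. the filter hangs over the bar, let go, while the carriage is still away from the notch (x of filter_bridge in the frame of bar between -0.012 and 0.012 m and y of filter_bridge in the frame of bar between -0.03 and 0.03 m and z of filter_bridge in the frame of bar between 0.002 and 0.012 m and angle between filter's own z axis and vertical below 0.35 rad and contact force between filter and carriage above 0.3 N and contact force between the fingers and filter below 0.05 N and (y of carriage in the frame of notch below -0.02 m or y of carriage in the frame of notch above 0.02 m)), for 0.2 s.
At the end, for the whole second after the job is handed in: The carriage is still, within 3 mm of the notch centre; the fingers grip the tab (over 1 N, tab between them, grasp point within 18 mm of its centre line); the filter hangs upright (within 20 degrees) astride the bar, its bridge resting on it, and the robot does not touch the filter (y of carriage in the frame of notch between -0.003 and 0.003 m and linear speed of carriage below 0.02 m/s and contact force between the fingers and carriage above 1 N and horizontal distance between the grasp point and tab below 0.018 m and x of filter_bridge in the frame of bar between -0.012 and 0.012 m and y of filter_bridge in the frame of bar between -0.035 and 0.035 m and z of filter_bridge in the frame of bar between 0.002 and 0.012 m and angle between filter's own z axis and vertical below 0.35 rad and linear speed of filter below 0.05 m/s and contact force between filter and carriage above 0.3 N and contact force between each of the arm, the fingers and filter below 0.05 N); the arm keeps its last pose, push and grip.
It fails at once if the bottle, tub, a can or the jar is pushed more than 30 mm or tipped (distance of any of bottle, tub, can_a, can_b, jar from where it was at the start of the episode above 0.03 m or angle between any of bottle, tub, can_a, can_b, jar's own z axis and vertical above 0.5 rad).
It also fails if it takes over 67 s, if anything falls off the work surface, if the arm or the gripper's body presses on something with over 40 N, if the wrist force passes 120 N, or if a joint passes its speed limit or range.

## Working session

There is one attempt and no reset: what is moved stays moved. The work goes in short steps, Python scripts to look and compute and a shell command to move; the robot and the scene stay as the last step left them, time stands still between calls to the robot, and variables do not carry over. Pictures are saved under pics/ and viewed, at most 10 in all, crops included, and the job is handed in when it is done.

```bash
ls; mkdir -p pics
cat > h.py <<'E'
import numpy as np, cv2
from plant import robot
from scipy.spatial.transform import Rotation as R
def shot(n,save=None):
    s=robot.read_state(); c=robot.read_camera(n); im=c['color'][:,:,::-1].copy()
    K=np.array(c['intrinsics'])
    if 'pose' in c: P=np.array(c['pose'])
    else:
        T=np.eye(4);T[:3,:3]=R.from_rotvec(s['orientation']).as_matrix();T[:3,3]=s['tool_pos'];P=T@np.array(c['tool_from_camera'])
    if save: cv2.imwrite('pics/'+save,im)
    return im,K,P
def ray(K,P,u,v,z):
    d=P[:3,:3]@np.linalg.solve(K,[u,v,1.]);o=P[:3,3]
    return o+d*(z-o[2])/d[2]
def proj(K,P,p):
    c=P[:3,:3].T@(np.asarray(p)-P[:3,3]);c=K@c;return c[:2]/c[2]
E
python3 - <<'E'
from h import *
np.set_printoptions(precision=3,suppress=True)
for n in('top','scene'):
    im,K,P=shot(n,n+'.png');print(K,P)
s=robot.read_state();print(s)
E
```

```text
pics
[[438.846   0.    270.267]
 [  0.    438.846 204.524]
 [  0.      0.      1.   ]] [[ 0.009 -0.995  0.095  0.46 ]
 [-1.    -0.01  -0.012 -0.005]
 [ 0.013 -0.095 -0.995  1.329]
 [ 0.     0.     0.     1.   ]]
[[442.69    0.    275.744]
 [  0.    442.69  205.853]
 [  0.      0.      1.   ]] [[ 0.611  0.629 -0.481  1.073]
 [ 0.792 -0.495  0.359 -0.383]
 [-0.012 -0.6   -0.8    0.977]
 [ 0.     0.     0.     1.   ]]
{'t': 0.1, 'q': array([ 1.109,  0.131,  1.489, -0.   ,  1.523, -0.085]), 'dq': array([-0.   , -0.002, -0.001, -0.   ,  0.001, -0.   ]), 'joint_torque': array([  0.002, -56.134, -49.31 ,   0.077,   0.029,  -0.   ]), 'tool_pos': array([0.221, 0.558, 0.302]), 'orientation': array([-0.588, -3.086,  0.002]), 'force': array([ 0.402, -0.547, -0.037]), 'wrist_torque': array([-0.021, -0.003, -0.032]), 'gripper_force': 0.0, 'opening': 0.09303083491082352}
```

View pics/top.png

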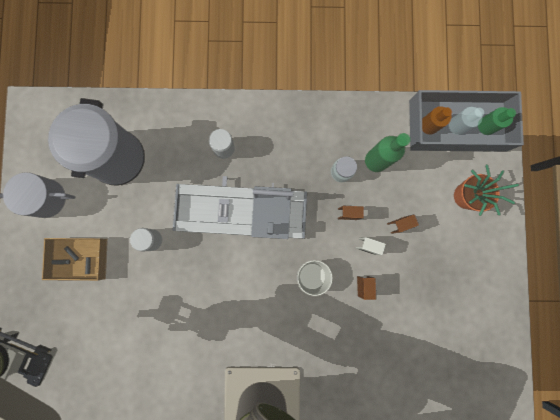

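View pics/scene.png

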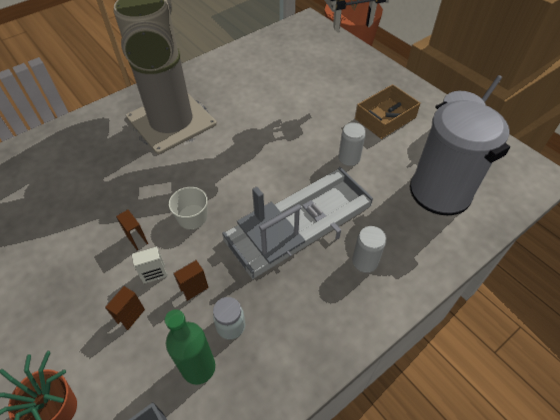

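The white saddle is at top (372,245) and scene (150,265). The brown look-alikes are at top (351,212), (404,224) and (367,288). The carriage is at about top (278,213). I'll enlarge to confirm.

Run:
```python
import cv2,numpy as np
t=cv2.imread('pics/top.png');s=cv2.imread('pics/scene.png')
a=cv2.resize(t[175:250,165:320],(620,300),interpolation=cv2.INTER_CUBIC)
f=cv2.resize(t[225:265,350:395],(180,160),interpolation=cv2.INTER_CUBIC)
b=cv2.resize(s[165:275,215:385],(464,300),interpolation=cv2.INTER_CUBIC)
g=cv2.resize(s[240:290,125:175],(300,300),interpolation=cv2.INTER_CUBIC)
o=np.zeros((600,800,3),np.uint8);o[:300,:620]=a;o[:160,620:]=f;o[300:,:464]=b;o[300:,464:764]=g
cv2.imwrite('pics/c1.png',o)
```

```text
(no output)
```

View pics/c1.png

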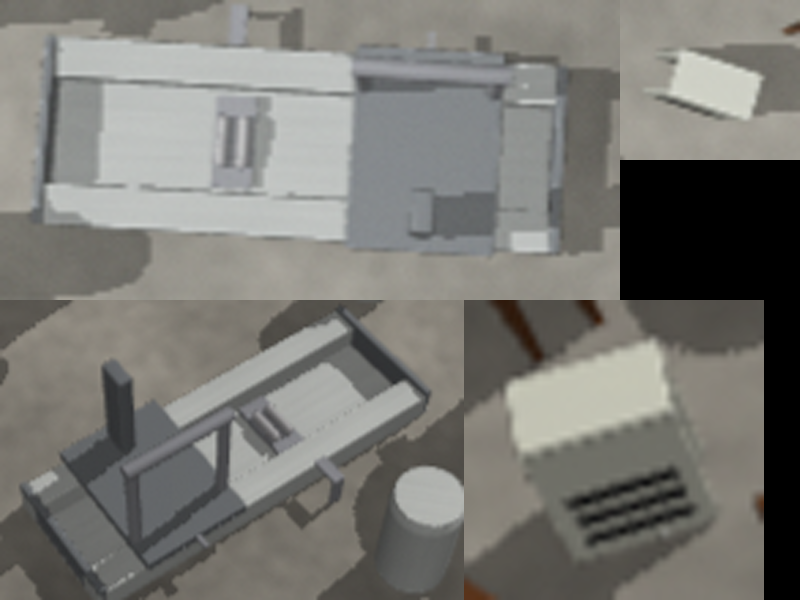

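The white one (top 372,245) is U-shaped with vent slots, so it is the filter; the other three are brown. The clip is at about top (224,210) and its flag at (225,181). The tab top is at (270,228), and the bar runs (254,192) to (293,193).

```bash
cat > m.py <<'E'
from h import *
np.set_printoptions(precision=4,suppress=True)
im,K,P=shot('top')
def rr(mask,z):
    c,_=cv2.findContours(mask,0,2);c=max(c,key=cv2.contourArea)
    w=np.array([ray(K,P,*p[0],z)[:2] for p in c],np.float32)
    return cv2.minAreaRect(w), cv2.moments(c)
g=im[225:268,345:398]
m=np.zeros(im.shape[:2],np.uint8);m[225:268,345:398]=(g.min(2)>185)*255
print('filter n',(m>0).sum(),rr(m,.09)[0])
def seg(a,b,z):
    p,q=ray(K,P,*a,z),ray(K,P,*b,z);d=p-q;print(p,q,'len',np.linalg.norm(d),'yaw of +y',np.degrees(np.arctan2(-d[0],d[1])), 'mid',(p+q)/2)
C=lambda x,y:(165+x/4,175+y/4)
print('bar');seg(C(357,68),C(512,74),.150)
print('rail near edge');seg(C(42,223),C(500,250),.02)
print('plate near edge at.043');seg(C(347,242),C(493,250),.043)
print('tab',ray(K,P,*C(422,211),.15))
print('clip',ray(K,P,*C(237,140),.024),'flag',ray(K,P,*C(240,8),.05),ray(K,P,*C(240,43),.02))
print('pointer',ray(K,P,*C(432,38),.043))
E
python3 m.py
```

```text
filter n 235 ((0.46473994851112366, -0.3118869662284851), (0.05825231969356537, 0.03131190687417984), 72.09654998779297)
bar
[0.6061 0.0245 0.15  ] [ 0.6031 -0.0804  0.15  ] len 0.10494358643386728 yaw of +y -1.6248994999456416 mid [ 0.6046 -0.0279  0.15  ]
rail near edge
[0.5038 0.2602 0.02  ] [ 0.4869 -0.0803  0.02  ] len 0.3409083607104389 yaw of +y -2.8322910811208493 mid [0.4953 0.09   0.02  ]
plate near edge at.043
[0.4912 0.0329 0.043 ] [ 0.4864 -0.0738  0.043 ] len 0.10686828234677678 yaw of +y -2.595603345600017 mid [ 0.4888 -0.0205  0.043 ]
tab [ 0.5099 -0.0203  0.15  ]
clip [0.5667 0.1164 0.024 ] flag [0.662  0.1136 0.05  ] [0.6402 0.1159 0.02  ]
pointer [ 0.6423 -0.0279  0.043 ]
```

```bash
cat > go.py <<'E'
# usage: go.py gx gy gz yawdeg_of_closing_axis -> remaining shift in tool axes and turn
import sys;from h import *
np.set_printoptions(precision=4,suppress=True)
s=robot.read_state();M=R.from_rotvec(s['orientation']).as_matrix()
a=[float(v) for v in sys.argv[1:]]
g=np.array(s['tool_pos'])+.065*M[:,2]
y=np.degrees(np.arctan2(M[1,1],M[0,1]))
print('t',s['t'],'grasp',g,'yaw',y,'F',s['force'],'open',s['opening'],'gf',s['gripper_force'],'tilt',M[:,2])
if a: print('shift',M.T@(np.array(a[:3])-g),'turn',-((a[3]-y+90)%180-90))
E
Z='0.65 -0.0275 -0.0275 0 0'
python3 -m jog '0.65 -0.0275 -0.0275 0 0;0.65 -0.0275 -0.0275 0 0;0.65 -0.0275 -0.0275 0 0;0.65 -0.0275 -0.0275 0 0;0.65 -0.0275 -0.0275 0 0;0.65 -0.0275 -0.0275 0 0;0.65 -0.0275 -0.0275 0 0;0.65 -0.0275 -0.0275 0 0;0.65 -0.0275 -0.0275 0 0;0.65 -0.0275 -0.0275 0 0'
python3 -m jog '0.65 -0.02 -0.033 0 0;0.65 -0.02 -0.033 0 0;0.65 -0.02 -0.033 0 0;0.65 -0.02 -0.033 0 0;0.65 -0.02 -0.033 0 0;0.65 -0.02 -0.033 0 0;0.65 -0.02 -0.033 0 0;0.65 -0.02 -0.033 0 0;0.65 -0.02 -0.033 0 0;0.65 -0.02 -0.033 0 0'
python3 -m jog '0.65 0 0 0 7.1;0.65 0 0 0 7.1;0.65 0 0 0 7.1;0.65 0 0 0 7.1;0.65 0 0 0 7.1;0.65 0 0 0 7.1;0.65 0 0 0 7.1;0.65 0 0 0 7.1;0.65 0 0 0 7.1;0.65 0 0 0 7.1'
python3 go.py .4647 -.3119 .2 -17.9
```

```text
t: 0.98
tool_pos: [0.3754, 0.1993, 0.3026]
orientation: [0.588, 3.086, 0.0]
force: [-0.4, -0.8, -0.0]
opening: 0.0607
gripper_force: 0.0
t: 1.82
tool_pos: [0.4395, -0.1815, 0.3026]
orientation: [0.589, 3.086, 0.0]
force: [0.9, 1.2, 0.3]
opening: 0.0604
gripper_force: 0.0
t: 2.65
tool_pos: [0.4397, -0.1793, 0.3024]
orientation: [-2.277, -2.163, 0.0]
force: [0.6, -0.0, 0.3]
opening: 0.0605
gripper_force: 0.0
t 2.65 grasp [ 0.4396 -0.1793  0.2374] yaw -2.9403125328485555 F [ 0.615  -0.0014  0.2767] open 0.06051978516369814 gf 0.0 tilt [-0.0005  0.0003 -1.    ]
shift [-0.1311  0.0319  0.0374] turn 14.95968746715144
```

```bash
python3 -m jog '0.65 -0.0328 0.008 0 0;0.65 -0.0328 0.008 0 0;0.65 -0.0328 0.008 0 0;0.65 -0.0328 0.008 0 0;0.65 0 0 0 7.1;0.65 0 0 0 7.1;0.65 0 0 0 0.8;0.65 0 0 0 0;0.65 0 0 0 0'
python3 go.py .4647 -.3119 .15 -17.9
python3 - <<'E'
from h import *
np.set_printoptions(precision=4,suppress=True)
im,K,P=shot('wrist','w1.png');print(P)
for dx in(-17,17):
  for dy in(-30,30):
    a=np.radians(-17.9);p=[.4647+(dx*np.cos(a)-dy*np.sin(a))/1e3,-.3119+(dx*np.sin(a)+dy*np.cos(a))/1e3,.09]
    print(proj(K,P,p))
E
```

```text
t: 3.4
tool_pos: [0.4658, -0.3116, 0.3027]
orientation: [-2.531, -1.861, 0.0]
force: [-0.0, -0.3, -0.4]
opening: 0.0607
gripper_force: 0.0
t 3.4 grasp [ 0.4658 -0.3116  0.2377] yaw -17.345751881259353 F [-0.0489 -0.3452 -0.3974] open 0.06074157633204142 gf 0.0 tilt [-0.0001  0.0001 -1.    ]
shift [-0.0006 -0.001   0.0877] turn 0.5542481187406452
[[ 0.9546 -0.2869 -0.0804  0.4869]
 [-0.298  -0.919  -0.2581 -0.2394]
 [ 0.0001  0.2703 -0.9628  0.3854]
 [ 0.      0.      0.      1.    ]]
[261.422  232.5272]
[261.1382 176.5536]
[293.2787 232.8215]
[294.7358 176.882 ]
```

View pics/w1.png

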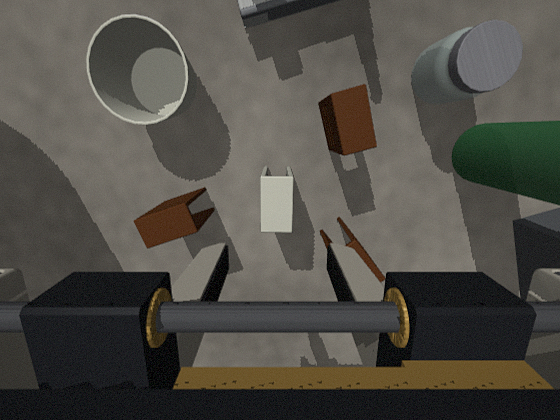

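The wrist view shows the white filter top at (261–293, 177–232), matching my projected corners within 1 px. I'll descend and grip.

```bash
python3 -m jog '0.65 -0.0005 -0.001 0.035 0.5;0.65 0 0 0.035 0;0.65 0 0 0.035 0;0.65 0 0 0.035 0;0.65 0 0 0.0325 0;0.65 0 0 0 0;0.65 0 0 0 0' 20
python3 -m jog '0.3 0 0 0 0;0.3 0 0 0 0;0.3 0 0 0 0;0.3 0 0 0 0;0.3 0 0 0 0;0.3 0 0 0 0' 20
python3 go.py .6046 -.0279 .26 -2.8
```

```text
t: 4.03
tool_pos: [0.4636, -0.3108, 0.1288]
orientation: [-2.538, -1.845, 0.002]
force: [0.5, -0.5, 0.9]
opening: 0.0605
gripper_force: 0.0
t: 4.53
tool_pos: [0.4655, -0.3127, 0.132]
orientation: [2.541, 1.843, 0.001]
force: [-0.8, -0.2, 7.0]
opening: 0.0341
gripper_force: 20.0
t 4.5333 grasp [ 0.4656 -0.3128  0.067 ] yaw -18.08550380331165 F [-0.8323 -0.2334  7.0253] open 0.03410752579179782 gf 19.995916038751602 tilt [ 0.0019 -0.0016 -1.    ]
shift [ 0.3138  0.0441 -0.1932] turn -15.285503803311656
```

```bash
python3 -m jog '0.3 0 0 -0.033 0;0.3 0 0 -0.033 0;0.3 0 0 -0.033 0;0.3 0 0 -0.033 0;0.3 0 0 -0.033 0;0.3 0 0 -0.028 0;0.3 0.03 0.007 0 0;0.3 0.03 0.007 0 0;0.3 0.03 0.007 0 0;0.3 0.03 0.007 0 0'
python3 -m jog '0.3 0.03 0.007 0 0;0.3 0.03 0.007 0 0;0.3 0 0 0 -7;0.3 0 0 0 -7;0.3 0 0 0 -1.3;0.3 0 0 0 0;0.3 0 0 0 0;0.3 0 0 0 0'
python3 go.py .6046 -.0279 .26 -2.8
python3 - <<'E'
from h import *
im,K,P=shot('wrist','w2.png')
np.savez('w2.npz',im=im,K=K,P=P)
for n,p in dict(bar=[.6046,-.0279,.15],b1=[.6061,.0245,.15],b2=[.6031,-.0804,.15],tab=[.5099,-.0203,.15],notch=[.5667,.1164,.024]).items(): print(n,proj(K,P,p))
E
```

```text
t: 5.37
tool_pos: [0.529, -0.2057, 0.3237]
orientation: [2.543, 1.843, 0.0]
force: [0.7, -0.6, -1.9]
opening: 0.0334
gripper_force: 20.0
t: 6.03
tool_pos: [0.5604, -0.1544, 0.3233]
orientation: [2.279, 2.163, -0.0]
force: [0.0, 0.7, -1.7]
opening: 0.0335
gripper_force: 20.0
t 6.0333 grasp [ 0.5604 -0.1544  0.2583] yaw -2.9910500367070934 F [ 0.0173  0.658  -1.7394] open 0.03347271248284629 gf 19.994363877922297 tilt [-0. -0. -1.]
shift [ 0.1287  0.0376 -0.0017] turn -0.19105003670709664
bar [326.37946781  59.93269278]
b1 [327.92120709 -17.87083282]
b2 [325.01620636 128.90136744]
tab [206.14143747  56.19863238]
notch [271.19482561 -59.20852396]
```

View pics/w2.png

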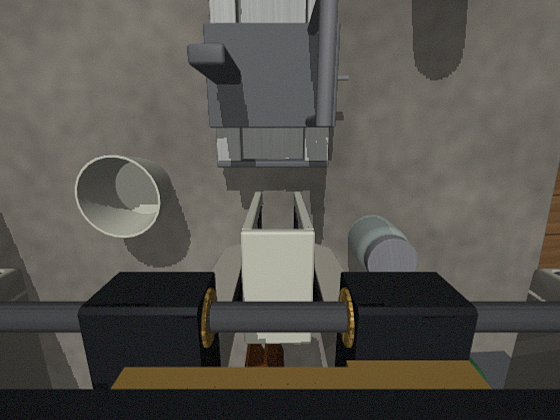

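The bar's near end is at (326,125), against a prediction of (325,129), so lateral position agrees to about 1 mm. The filter is held squarely at (245–313, 230). Next I'll move over the bar and lower, watching force.

```bash
python3 -m jog '0.3 0.0326 0.0095 0 0;0.3 0.0326 0.0095 0 0;0.3 0.0326 0.0095 0 0;0.3 0.0326 0.0095 0 0;0.3 0 0 0 0;0.3 0 0 0 0;0.3 0 0 0.02 0;0.3 0 0 0.02 0;0.3 0 0 0 0;0.3 0 0 0 0'
python3 go.py .605 -.026 .14 -2.8
python3 - <<'E'
from h import *
im,K,P=shot('scene','s2.png')
cv2.imwrite('pics/s2c.png',cv2.resize(im[120:290,190:390],(800,600),interpolation=cv2.INTER_CUBIC)[:, :])
E
```

```text
t: 6.92
tool_pos: [0.6038, -0.0268, 0.282]
orientation: [-2.275, -2.163, 0.004]
force: [0.8, -0.7, -0.8]
opening: 0.0338
gripper_force: 20.0
t 6.9167 grasp [ 0.6036 -0.0268  0.217 ] yaw -2.9028343718623155 F [ 0.7966 -0.7187 -0.767 ] open 0.033822222055502234 gf 19.994251392781734 tilt [-0.0033  0.0001 -1.    ]
shift [0.0009 0.0016 0.077 ] turn -0.10283437186231481
```

View pics/s2c.png

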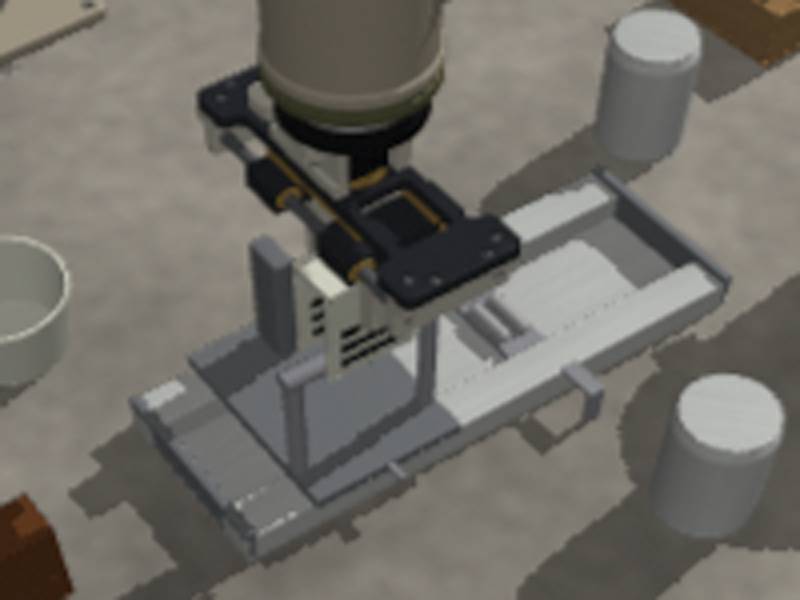

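The panels' lower edges straddle the bar at crop (290–400, 370). Lowering on.

```bash
python3 -m jog '0.3 0.001 0.001 0.012 0;0.3 0 0 0.012 0;0.3 0 0 0.012 0;0.3 0 0 0.012 0;0.3 0 0 0.008 0;0.3 0 0 0 0;0.3 0 0 0 0'
python3 -m jog '0.3 0 0 0.006 0;0.3 0 0 0.006 0;0.3 0 0 0.003 0;0.3 0 0 0 0;0.3 0 0 0 0'
python3 go.py .605 -.026 .14 -2.8
```

```text
t: 7.55
tool_pos: [0.6054, -0.0246, 0.2261]
orientation: [-2.274, -2.166, 0.002]
force: [-0.1, 1.0, -0.5]
opening: 0.034
gripper_force: 20.0
t: 7.97
tool_pos: [0.6058, -0.0246, 0.212]
orientation: [-2.275, -2.167, 0.0]
force: [-0.0, -0.2, -1.5]
opening: 0.0341
gripper_force: 20.0
t 7.9667 grasp [ 0.6058 -0.0246  0.147 ] yaw -2.7863673242003864 F [-0.0326 -0.2313 -1.4939] open 0.03405154980908336 gf 19.99418953433633 tilt [-0.0004  0.0001 -1.    ]
shift [-0.0014 -0.0007  0.007 ] turn 0.013632675799613025
```

```bash
python3 -m jog '0.3 0 0 0.003 0;0.3 0 0 0.003 0;0.3 0 0 0 0;0.3 0 0 0 0'
python3 -m jog '0.3 0 0 0.002 0;0.3 0 0 0 0;0.3 0 0 0 0'
```

```text
t: 8.3
tool_pos: [0.6057, -0.0247, 0.2059]
orientation: [-2.275, -2.166, 0.001]
force: [-0.1, -0.4, -1.8]
opening: 0.0338
gripper_force: 20.0
t: 8.55
tool_pos: [0.6063, -0.0247, 0.2049]
orientation: [2.274, 2.166, 0.001]
force: [0.0, -0.2, 2.4]
opening: 0.0339
gripper_force: 20.0
```

Contact is felt: Fz went from -1.8 to +2.4 N, at the expected height. Releasing.

```bash
python3 -m jog '0.55 0 0 0 0;0.65 0 0 0 0;0.65 0 0 0 0;0.65 0 0 0 0;0.65 0 0 0 0;0.65 0 0 0 0'
python3 -m jog '0.65 0 0 -0.015 0;0.65 0 0 -0.025 0;0.65 0 0 -0.03 0;0.65 0 0 -0.03 0;0.65 0 0 0 0;0.65 0 0 0 0;0.65 0 0 0 0'
python3 go.py .51 -.0195 .2 87.2
python3 - <<'E'
from h import *
im,K,P=shot('wrist','w3.png')
for n,p in dict(filt=[.605,-.025,.163],tab=[.5099,-.0203,.15]).items(): print(n,proj(K,P,p))
E
```

```text
t: 9.05
tool_pos: [0.6059, -0.0247, 0.2042]
orientation: [-2.275, -2.167, 0.0]
force: [0.3, 0.6, 0.4]
opening: 0.06
gripper_force: 0.0
t: 9.63
tool_pos: [0.6058, -0.0247, 0.3038]
orientation: [-2.275, -2.167, 0.0]
force: [0.2, -0.7, -0.1]
opening: 0.0604
gripper_force: 0.0
t 9.6333 grasp [ 0.6058 -0.0247  0.2388] yaw -2.791648316939042 F [ 0.1953 -0.7125 -0.0764] open 0.06035655111972595 gf 0.0 tilt [-0.0002  0.     -1.    ]
shift [ 0.0005 -0.0959  0.0389] turn -89.99164831693906
filt [277.92536352 227.73286813]
tab [165.39798245 222.70488812]
```

View pics/w3.png

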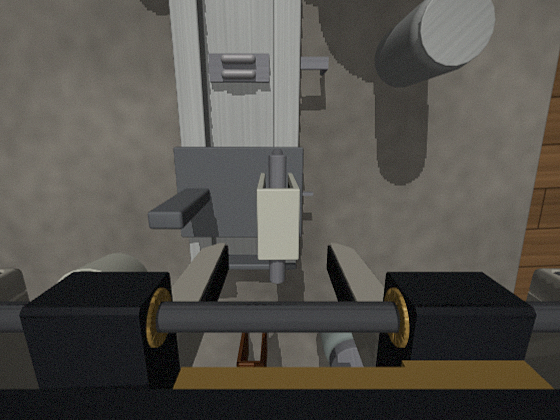

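The filter hangs astride the bar at (258–298, 190–258). The clip's bumps are at (239,58) and (239,74), and the pointer at (313,194). The tab top is at about (167,219), against a prediction of (165,223). Next I'll turn and move over the tab.

```bash
python3 - <<'E'
from h import *
np.set_printoptions(precision=4,suppress=True)
im,K,P=shot('wrist')
n=ray(K,P,239,66,.024);f=ray(K,P,315,65,.03)
print('notch',n,'flag',f,ray(K,P,315,65,.06));
for z in(.03,.043):print('ptr',ray(K,P,313,194,z))
print('tab',ray(K,P,167,219,.15))
E
python3 -m jog '0.65 0 0 0 -7.1;0.65 0 0 0 -7.1;0.65 0 0 0 -7.1;0.65 0 0 0 -7.1;0.65 0 0 0 -7.1;0.65 0 0 0 -7.1;0.65 0 0 0 -7.1;0.65 0 0 0 -7.1;0.65 0 0 0 -7.1;0.65 0 0 0 -7.1'
python3 -m jog '0.65 0 0 0 -7.1;0.65 0 0 0 -7.1;0.65 0 0 0 -4.8;0.65 0 0 0 0;0.65 0 0 0 0'
python3 go.py .511 -.019 .133 87.2
```

```text
notch [0.5677 0.1218 0.024 ] flag [0.6522 0.1175 0.03  ] [0.6485 0.1119 0.06  ]
ptr [ 0.6477 -0.0278  0.03  ]
ptr [ 0.6463 -0.0249  0.043 ]
tab [ 0.5114 -0.0168  0.15  ]
t: 10.57
tool_pos: [0.6052, -0.0246, 0.3023]
orientation: [-0.584, -3.084, 0.0]
force: [0.6, -0.2, -0.8]
opening: 0.0601
gripper_force: 0.0
t: 10.98
tool_pos: [0.6054, -0.0246, 0.3028]
orientation: [-0.081, -3.138, -0.0]
force: [-0.5, 0.2, -0.1]
opening: 0.0604
gripper_force: 0.0
t 10.9833 grasp [ 0.6053 -0.0246  0.2378] yaw 87.04312819229688 F [-0.5212  0.2354 -0.1252] open 0.06044842347115329 gf 0.0 tilt [-0.0023  0.0003 -1.    ]
shift [0.0942 0.0007 0.105 ] turn -0.15687180770312636
```

```bash
python3 -m jog '0.65 0.0314 0 0 0;0.65 0.0314 0 0 0;0.65 0.0314 0.0015 0 0;0.65 0 0 0.035 0;0.65 0 0 0.035 0;0.65 0 0 0.033 0;0.65 0 0 0 0;0.65 0 0 0 0' 30
python3 -m jog '0.1 0 0 0 0;0.1 0 0 0 0;0.1 0 0 0 0;0.1 0 0 0 0;0.1 0 0 0 0;0.1 0 0 0 0;0.1 0 0 0 0' 30
python3 go.py .511 -.017 .133 87.2
```

```text
t: 11.65
tool_pos: [0.5103, -0.0184, 0.1994]
orientation: [-0.08, -3.135, -0.001]
force: [-0.0, -0.2, 0.6]
opening: 0.0602
gripper_force: 0.0
t: 12.23
tool_pos: [0.512, -0.0186, 0.2015]
orientation: [0.077, 3.14, -0.0]
force: [0.3, 0.1, -0.1]
opening: 0.0183
gripper_force: 0.0
t 12.2333 grasp [ 0.512  -0.0186  0.1365] yaw 87.20668155966806 F [ 0.3195  0.0848 -0.1425] open 0.018326470981790573 gf 0.0 tilt [ 0.0004 -0.     -1.    ]
shift [0.0011 0.0015 0.0035] turn 0.006681559668052728
```

```bash
python3 -m jog '0.1 0 0 0 0;0.1 0 0 0 0;0.1 0 0 0 0;0.1 0 0 0 0' 30
python3 go.py
```

```text
t: 12.57
tool_pos: [0.512, -0.0186, 0.2015]
orientation: [0.076, 3.14, -0.0]
force: [-0.6, -0.1, 2.2]
opening: 0.0159
gripper_force: 30.0
t 12.5667 grasp [ 0.512  -0.0186  0.1365] yaw 87.20997106486473 F [-0.5868 -0.1294  2.1828] open 0.015866894742413533 gf 30.00014215707779 tilt [ 0.0003 -0.0001 -1.    ]
```

```bash
python3 -m jog '0.1 0 0.004 0 0;0.1 0 0.008 0 0;0.1 0 0.012 0 0;0.1 0 0.014 0 0;0.1 0 0.016 0 0;0.1 0 0.016 0 0;0.1 0 0.014 0 0;0.1 0 0.010 0 0;0.1 0 0.005 0 0;0.1 0 0.002 0 0'
python3 -m jog '0.1 0 0.002 0 0;0.1 0 0 0 0;0.1 0 0 0 0'
python3 go.py
```

```text
t: 13.4
tool_pos: [0.5171, 0.0835, 0.2015]
orientation: [0.074, 3.14, 0.0]
force: [1.2, -0.6, 3.0]
opening: 0.0161
gripper_force: 30.0
t: 13.65
tool_pos: [0.5171, 0.0842, 0.2015]
orientation: [0.077, 3.14, 0.001]
force: [2.6, 1.6, 3.4]
opening: 0.0157
gripper_force: 30.0
t 13.65 grasp [0.5172 0.0842 0.1365] yaw 87.1970380528362 F [2.6484 1.5835 3.448 ] open 0.015659728386131888 gf 29.999827444553375 tilt [ 0.0006  0.0005 -1.    ]
```

```bash
J(){ grep -E 'tool_pos|force: \[' | tr '\n' ' '; echo; }
python3 -m jog '0.1 0 0.002 0 0;0.1 0 0.002 0 0;0.1 0 0.002 0 0' |J
python3 -m jog '0.1 0 0.002 0 0;0.1 0 0.002 0 0' |J
python3 -m jog '0.1 0 0.002 0 0;0.1 0 0.001 0 0' |J
python3 -m jog '0.1 0 0.001 0 0;0.1 0 0.001 0 0' |J
python3 -m jog '0.1 0 0.001 0 0;0.1 0 0.001 0 0' |J
python3 -m jog '0.1 0 0.001 0 0;0.1 0 0.001 0 0' |J
python3 -m jog '0.1 0 0.001 0 0;0.1 0 0.001 0 0' |J
python3 -m jog '0.1 0 0.001 0 0;0.1 0 0.001 0 0' |J
```

```text
tool_pos: [0.5174, 0.09, 0.2014] force: [3.2, -1.3, 3.7] 
tool_pos: [0.5176, 0.0943, 0.2014] force: [2.2, -1.5, 5.3] 
tool_pos: [0.5178, 0.0975, 0.2014] force: [3.0, -1.3, 3.8] 
tool_pos: [0.5179, 0.0994, 0.2015] force: [4.2, -1.6, 4.3] 
tool_pos: [0.518, 0.1013, 0.2014] force: [3.7, -1.2, 5.0] 
tool_pos: [0.518, 0.1033, 0.2014] force: [4.1, -1.1, 4.7] 
tool_pos: [0.5181, 0.1053, 0.2014] force: [4.8, -1.4, 5.4] 
tool_pos: [0.5183, 0.1073, 0.2014] force: [4.9, -1.3, 6.0]
```

```bash
J(){ grep -E 'tool_pos|force: \[' | tr '\n' ' '; echo; }
python3 -m jog '0.1 -0.0005 0.001 0 0;0.1 0 0.001 0 0' |J
python3 -m jog '0.1 0 0.001 0 0;0.1 0 0.001 0 0' |J
python3 -m jog '0.1 0 0.001 0 0;0.1 0 0.001 0 0' |J
python3 -m jog '0.1 0 0.001 0 0;0.1 0 0.001 0 0' |J
python3 -m jog '0.1 0 0.001 0 0;0.1 0 0.001 0 0' |J
```

```text
tool_pos: [0.5185, 0.1094, 0.2014] force: [1.9, -1.1, 6.6] 
tool_pos: [0.5185, 0.1105, 0.2014] force: [0.9, -8.8, 7.9] 
tool_pos: [0.5186, 0.1119, 0.2014] force: [0.9, -11.1, 9.0] 
tool_pos: [0.5187, 0.1144, 0.2014] force: [1.6, -3.9, 7.9] 
tool_pos: [0.5188, 0.1171, 0.2014] force: [1.1, -1.0, 7.2]
```

```bash
J(){ grep -E 'tool_pos|force: \[' | tr '\n' ' '; echo; }
python3 -m jog '0.1 0 0.001 0 0;0.1 0 0.001 0 0' |J
python3 -m jog '0.1 0 0.001 0 0;0.1 0 0.001 0 0' |J
python3 -m jog '0.1 0 0.001 0 0;0.1 0 0 0 0' |J
python3 -m jog '0.1 0 0.001 0 0;0.1 0 0 0 0' |J
python3 -m jog '0.1 0 0.001 0 0;0.1 0 0 0 0' |J
python3 go.py
```

```text
tool_pos: [0.5189, 0.1194, 0.2014] force: [1.4, 0.4, 6.8] 
tool_pos: [0.5191, 0.1217, 0.2014] force: [2.4, 1.2, 7.6] 
tool_pos: [0.5191, 0.1231, 0.2014] force: [2.9, 2.9, 5.4] 
tool_pos: [0.5192, 0.1239, 0.2014] force: [2.3, 1.9, 5.7] 
tool_pos: [0.5192, 0.1246, 0.2014] force: [2.5, -0.7, 7.1] 
t 16.7333 grasp [0.5192 0.1246 0.1364] yaw 87.2232143774344 F [ 2.4913 -0.7343  7.1064] open 0.016093681151792147 gf 30.00116139650345 tilt [-0.0003  0.0003 -1.    ]
```

```bash
J(){ grep -E 'tool_pos|force: \[' | tr '\n' ' '; echo; }
python3 -m jog '0.1 0 0.001 0 0;0.1 0 0 0 0' |J
python3 -m jog '0.1 0 0.001 0 0;0.1 0 0 0 0' |J
python3 - <<'E'
from h import *
np.set_printoptions(precision=4,suppress=True)
im,K,P=shot('scene','s3.png')
im2,_,_=shot('wrist','w4.png')
o=np.zeros((420,800,3),np.uint8);o[:,:400]=cv2.resize(im[140:280,230:364],(400,420));o[:,400:]=cv2.resize(im2,(400,300)).repeat(1,0)[:300] if 0 else np.vstack([cv2.resize(im2,(400,300)),np.zeros((120,400,3),np.uint8)])
cv2.imwrite('pics/c4.png',o)
E
```

```text
tool_pos: [0.5192, 0.1255, 0.2014] force: [3.2, -0.7, 7.1] 
tool_pos: [0.5193, 0.1261, 0.2014] force: [0.6, -2.2, 6.8]
```

View pics/c4.png

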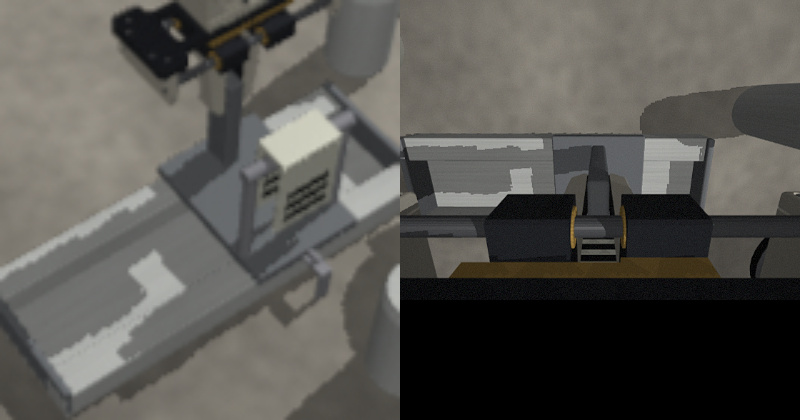

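The filter hangs on the bar at (265–340, 120–225), and the pointer is level with the flag at (315,265). Resistance returned at y=0.126, so the centre is about 0.125. I'll ease back 1 mm, let it settle and hand in.

```bash
python3 -m jog '0.1 0 -0.001 0 0;0.1 0 0 0 0;0.1 0 0 0 0;0.1 0 0 0 0'
python3 -c "
from plant import robot
print(robot.close_job())"
```

```text
t: 17.5
tool_pos: [0.5192, 0.1254, 0.2014]
orientation: [-0.076, -3.14, -0.0]
force: [1.3, -0.9, 7.1]
opening: 0.0155
gripper_force: 30.0
the job is handed in; nothing more can be done
None
```

The job is handed in at 17.5 s: the filter hangs on the bar, the ball is seated in the notch by force and by sight (estimated within 1 mm of centre), and the gripper still holds the tab; no verdict came back.

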